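Close the assembly cramp on two softwood strips

TASK

Cramp the two softwood strips together for a dry fit: press the round release button on top of the cramp's sliding head, and keep it pressed while you push the head, without forcing it, along the bed, so that it drives both strips before it until they are shut tight against each other and the fixed end stop. Then let the button spring back up so that the head locks there, and move clear. Work with the fingertips only: do not grip or lift anything, and leave the other things on the bench where they are.

Things in the scene. Friction and masses are not known exactly. Their poses are not given: they have to be found in the camera images.
- cramp: Fixed part of the assembly cramp, screwed to the bench at varying places and angles: an aluminium bed 360 mm long (its x), 90 wide (its y), 24 high, with a rack in a slot along the middle and two grey feet with bolts (150 mm over the lugs). Origin: centre of the underside, on the bench top. Its x axis points from the sliding head to the end stop, the closing direction; z up.
- stop_face (a point): Middle of the working face of the fixed end stop: a grey upright plate across the bed, 90 mm wide, rising 50 mm above the bed, 150 mm along x from the cramp's origin. This point is 44 mm above the bench.
- jaw_face (a point): Middle of the jaw face of the sliding head, 44 mm above the bench. The jaw is a grey upright plate across the bed, 90 mm wide, 14 mm thick, its top edge 74 mm above the bench. Behind it is the head's body, 60 mm wide, 60 mm long, its top 50 mm above the bench; the head slides along the cramp's x only.
- button_top (a point): Centre of the top of the release button on the head: round, dark steel, 26 mm across, 62 mm above the bench when up. Its centre is 18 mm behind the back of the jaw plate, which stands 11 mm higher, so that a fingertip on the button can push the head along by the plate. It goes straight down 6 mm on a spring: 3 N starts it, about 5 N holds it fully down.
- button (a joint): How far the button is pressed, in m: 0 up, 0.006 fully down. It draws a tooth up into a rack of 5 mm pitch under the bed. Pressed 0.0035 or more the tooth is clear and the head slides with 1 to 2 N; with the button up the head is locked (0.5 mm of play). Now and then the tooth starts on the crest of the rack, the button 2 to 3 mm low, and drops in when the head stirs.
- head (a joint): How far the sliding head has moved along the bed from its rearmost position towards the end stop, in m. With both strips shut tight between its jaw face and the end stop it reads 0.140 (each strip is 45 mm wide), and there the tooth drops freely into the rack when the button is let go. The head starts at about 0.02 to 0.06.
- strip_a_mid (a point): Centre of the softwood strip next to the sliding head: 45 mm (its x) by 140 mm (its y, across the bed) by 38 mm high, 0.12 kg, lying loose across the bed, not yet square. This point is 43 mm above the bench.
- strip_b_mid (a point): Centre of the like softwood strip next to the end stop, lying loose across the bed; there are gaps between the two strips and before the stop.
- strip_a: The same strip next to the sliding head, point at the middle of its underside.
- strip_b: The same strip next to the end stop, point at the middle of its underside.
- bolt_m16: A steel bolt 68 mm tall standing on its head beside the bed, on the robot's side (bystander). Origin under its centre.
- padlock: A brass padlock 66 x 45 x 17 mm lying beside the bed (bystander). Origin under its centre.
- tape_measure: A yellow tape measure 37 x 81 x 67 mm standing beside the bed on the far side (bystander). Origin under its centre.
- masking_tape: A roll of masking tape 92 mm across and 24 mm high lying at the far left (bystander). Origin under the centre.

How it is judged:
On the way:
1. the release button is held down while the head slides forward (value of joint button above 0.003 m and distance of button_top from where it was at the start of the episode above 0.025 m), for 0.2 s.
At the end, for the whole second after the job is handed in: The sliding head is home: jaw, both strips and end stop are shut with no more than 1.5 mm of gap in all; both strips lie flat on the bed, square to it within 0.05 rad and within 25 mm of its middle, at rest; the button has sprung back up (within 1 mm), so that the head is locked (value of joint head between 0.1385 and 0.1415 m and value of joint button below 0.001 m and height (world z) of strip_a_mid between 0.039 and 0.047 m and y of strip_a_mid in the frame of cramp between -0.025 and 0.025 m and angle between the x axis of each of strip_a_mid, strip_b_mid and the x axis of cramp, either way round below 0.05 rad and linear speed of each of strip_a, strip_b below 0.01 m/s and height (world z) of strip_b_mid between 0.039 and 0.047 m and y of strip_b_mid in the frame of cramp between -0.025 and 0.025 m); the robot touches nothing.
It fails at once if a strip is lifted off the bed by more than 8 mm (height (world z) of any of strip_a_mid, strip_b_mid above 0.051 m).
It fails at once if the head is forced with more than 40 N (contact force between the arm and head above 40 N).
It fails at once if one of the other things on the bench is knocked over or shifted by more than 25 mm (distance of any of bolt_m16, padlock, tape_measure, masking_tape from where it was at the start of the episode above 0.025 m or angle between any of bolt_m16, tape_measure's own z axis and vertical above 0.5 rad).
It also fails if it takes over 38 s, if anything falls off the work surface, if the arm or the gripper's body presses on something with over 40 N, if the wrist force passes 120 N, or if a joint passes its speed limit or range.

ROBOT

A 7-joint arm with a two-finger parallel gripper is mounted at the origin on the work surface; the furniture and walls round the work are solid. World frame = base frame: x ahead of the robot, y to its left, z up, the work surface at z = 0. Lengths are in m, angles in rad, forces in N, time in s.
With the tool pointing down it reaches from about 0.425 to 0.8 m from the base axis. Payload 8.3 kg.
Tool frame: the origin (TCP) lies at the very end of the fingers, on their centre line; the grasp point (between the pads) lies 19 mm behind it; z points along the fingers, y is the line along which they close (so a half turn about z gives the same grasp; the last joint's range is limited). The gripper opens to 85 mm and grips with 20 to 120 N. Pads are 22 mm wide; open, the fingers measure 114 mm over their backs; the gripper's body (76 mm by 85 mm) begins 54 mm behind the grasp point. The pads swing forward as they close: fully open they stand 13 mm farther back than shut.
Start: joints at [-1.353, 0.383, 0.016, 1.37, -0.006, 1.388, -0.046], TCP at [0.173, 0.601, 0.231] pointing down, gripper open.
Joint ranges: [-2.95, 2.95], [-0.25, 2.06], [-1.52, 1.56], [0.18, 2.33], [-1.44, 4.58], [0.02, 2.06], [-3.01, 3.01]. Speed limits (rad/s): [2.39, 2.39, 3.01, 3.01, 3.14, 3.14, 3.14].

INTERFACE

Orientations are given as a rotation vector (axis times angle).
In Python, from station import ctrl gives the robot as it stands. Calls block until the motion is done:
- ctrl.movep(position, orientation): joint-space move of the TCP to a pose.
- ctrl.move_straight(position, rotation=None, vel=0.15): straight line of the TCP; rotation=None keeps the orientation; vel is the mean speed in m/s.
- ctrl.move_joints(angles): joint-space move.
- ctrl.open() and ctrl.grab(newtons=None): open the fingers fully, or close them until they stop; newtons is the grip in N (None keeps the last).
- ctrl.hold(seconds).
- ctrl.inverse_kinematics(position, orientation): joint angles nearest the present ones, or None.
- ctrl.snapshot(name): name is "side" or "top" or "wrist"; returns a dict with "color" (480x640x3 uint8, red, green, blue), "vertical_fov" (degrees; the focal length in pixels is half the picture's height over the tangent of half this angle, whatever the lens; pixels are square), "cx", "cy" (the principal point, pixels), "extrinsics" (4x4, takes a point from camera to world coordinates); the wrist camera has in their place "T_tool_cam" (4x4, takes a point from camera to tool coordinates, whose origin is the TCP and whose axes are the flange's). Camera axes: x right, y up, looking along -z (the intrinsics and any distortion apply to the point x, -y, -z); pixel columns grow to the right and rows downward; lengths in m; the calibration is good to about 2 mm. A picture is of the moment at which its call begins: read the wrist's pose just before it. There is no depth.
A pose or a line that the arm cannot do raises ctrl.IKError and nothing moves.
- ctrl.job_done(): hands the job in; it is judged then, once.
Trained networks look in the newest picture that a camera, given by its name, has taken for a name from the list of things; names that differ only in an ending like _2 or _b are one class to them, and where a whole thing is asked for, a point or a joint stands for the part that bears it (a point fixed in the world has none). Each returns a list of dicts, best first, with "conf" (0 to 1); they miss things now and then, are a little off and sometimes report something else, mostly with a low value. They report only what shows in the picture. A call takes as long as a camera call.
- ctrl.search_frame(camera, query): "point" ([column, row] in pixels, amid what is visible of it).
- ctrl.cut_out(camera, query): "pixels" (480x640 bool, what is visible of it) and "point" ([column, row] in pixels, amid what is visible of it).
- ctrl.spot_point(camera, query): "point" ([column, row] in pixels: a listed point, or the origin of a listed thing).
Readings, each from a call of its own:
- ctrl.get_time_s(): time.
- ctrl.get_joints(): joint angles.
- ctrl.get_qd(): joint speeds.
- ctrl.get_joint_efforts(): joint torques, N m.
- ctrl.get_tcp_pos(): TCP position.
- ctrl.get_eef_rot(): TCP orientation.
- ctrl.get_ft_force(): force on the tool from outside, world axes, zero at the start.
- ctrl.get_wrist_torque(): the same for the moment, N m.
- ctrl.get_width(): finger opening in m.
- ctrl.get_grip_force(): force on a finger pad.
Only numpy, scipy, OpenCV 4.12 (cv2) and the standard library are available. Lean on these libraries where they do the work, as an engineer would, in place of code of your own. Each camera call takes 0.05 s, during which the arm holds its last target. There are 200 camera calls.

## Working session

There is one attempt and no reset: what is moved stays moved. The work goes in short steps, each a Python script; the robot and the scene stay as the last script left them, time stands still between calls to the robot, and variables do not carry over. Pictures are saved under pics/ and viewed, at most 10 in all, crops included, and the job is handed in when it is done.

```bash
mkdir -p pics; ls
cat > h.py <<'E'
import numpy as np, cv2
from station import ctrl
from scipy.spatial.transform import Rotation as R
def cam(s):
    f=240/np.tan(np.radians(s["vertical_fov"])/2); return f
def ray(s,p,E):
    f=cam(s); d=np.array([(p[0]-s["cx"])/f,-(p[1]-s["cy"])/f,-1.0]); return E[:3,3],E[:3,:3]@d
def atz(s,p,z,E=None):
    E=s["extrinsics"] if E is None else E
    E=np.array(E); o,d=ray(s,p,E); return o+d*(z-o[2])/d[2]
def save(s,n): cv2.imwrite("pics/"+n,cv2.cvtColor(s["color"],cv2.COLOR_RGB2BGR))
E
cat > a.py <<'E'
from h import *
Z=dict(cramp=0,stop_face=.044,jaw_face=.044,button_top=.062,strip_a_mid=.043,strip_b_mid=.043,bolt_m16=0,padlock=0,tape_measure=0,masking_tape=0)
ims=[]
for c in ("top","side"):
    s=ctrl.snapshot(c); save(s,c+"0.png"); print(c,{k:s[k] for k in s if k not in("color","extrinsics")}, np.round(s["extrinsics"],3).tolist())
    for q,z in Z.items():
        for r in ctrl.spot_point(c,q)[:2]:
            print(q,round(r["conf"],2),np.round(r["point"]),np.round(atz(s,r["point"],z),4))
print(ctrl.get_time_s(),ctrl.get_tcp_pos(),ctrl.get_eef_rot(),ctrl.get_ft_force(),ctrl.get_width())
E
python3 a.py
```

```text
pics
top {'vertical_fov': 46.37783183305381, 'cx': 317.0605973731984, 'cy': 240.35527858234656} [[0.016, 0.996, -0.088, 0.397], [-1.0, 0.016, -0.002, 0.098], [-0.0, 0.088, 0.996, 1.088], [0.0, 0.0, 0.0, 1.0]]
cramp 0.71 [350. 250.] [0.4749 0.0351 0.    ]
stop_face 0.7 [429. 263.] [ 0.4515 -0.1102  0.044 ]
jaw_face 0.86 [330. 245.] [0.4811 0.0748 0.044 ]
button_top 0.66 [315. 239.] [0.4899 0.104  0.062 ]
strip_a_mid 0.78 [364. 254.] [0.4655 0.0108 0.043 ]
strip_a_mid 0.21 [208. 212.] [0.5403 0.3051 0.043 ]
strip_b_mid 0.91 [405. 255.] [ 0.4643 -0.0651  0.043 ]
bolt_m16 0.63 [330. 296.] [0.3869 0.0734 0.    ]
padlock 0.95 [290. 286.] [0.4036 0.1515 0.    ]
tape_measure 0.59 [317. 199.] [0.5748 0.1019 0.    ]
tape_measure 0.3 [404. 261.] [ 0.4563 -0.0691  0.    ]
masking_tape 0.91 [209. 213.] [0.5438 0.3118 0.    ]
side {'vertical_fov': 52.95154146793939, 'cx': 314.98146352312835, 'cy': 239.85440955323455} [[-0.987, 0.049, -0.154, 0.365], [-0.161, -0.357, 0.92, 0.877], [-0.01, 0.933, 0.361, 0.371], [0.0, 0.0, 0.0, 1.0]]
cramp 0.81 [331. 261.] [0.475  0.0394 0.    ]
stop_face 0.88 [353. 213.] [ 0.4474 -0.1266  0.044 ]
jaw_face 0.72 [324. 246.] [0.4837 0.0715 0.044 ]
button_top 0.51 [320. 245.] [0.4855 0.1114 0.062 ]
strip_a_mid 0.66 [337. 233.] [ 0.4695 -0.0036  0.043 ]
strip_b_mid 0.94 [341. 222.] [ 0.4673 -0.0668  0.043 ]
strip_b_mid 0.33 [255. 336.] [0.5251 0.379  0.043 ]
bolt_m16 0.71 [378. 270.] [0.3841 0.0676 0.    ]
padlock 0.73 [366. 291.] [0.4001 0.1527 0.    ]
tape_measure 0.89 [273. 276.] [0.5682 0.1196 0.    ]
tape_measure 0.54 [325. 247.] [ 0.4959 -0.0331  0.    ]
masking_tape 0.92 [254. 335.] [0.5485 0.3103 0.    ]
masking_tape 0.43 [351. 213.] [ 0.4646 -0.2634  0.    ]
1.1 [0.17317635 0.60053098 0.23129889] [-4.39602504e-01 -3.11063669e+00 -5.18657679e-06] [-0.25736054 -0.6472881   0.07427664] 0.08513990328153138
```

```bash
python3 -c "
import cv2
i=cv2.imread('pics/top0.png')[150:340,180:460];cv2.imwrite('pics/topc.png',cv2.resize(i,None,fx=2.8,fy=2.8,interpolation=2))"
```

```text
(no output)
```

View pics/topc.png

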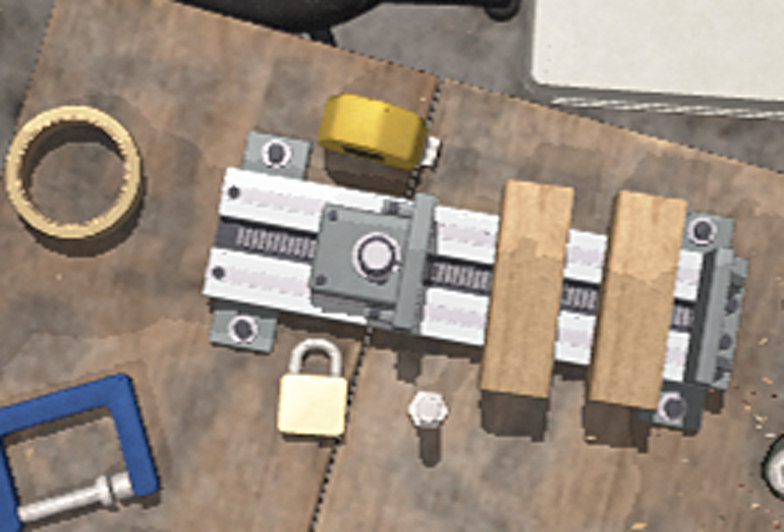

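View pics/side0.png

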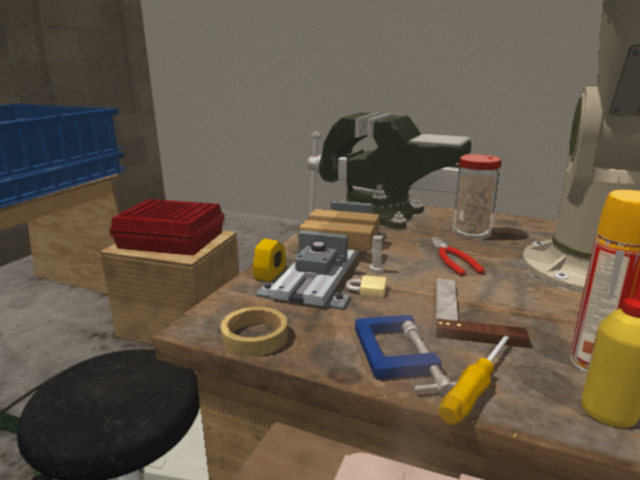

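The pictures show the bed running toward -y at about 10° to it. The button is at (315,240) in the top view, the strips at (368,254) and (408,257), the stop at (434,264), and both strips are slightly skew. The padlock and bolt are on the robot's side and the tape measure is on the far side. I'll close the gripper and go above for a wrist view.

```bash
cat >> h.py <<'E'
def rot(cx,sgn=1):
    z=np.array([0,0,-1.]); x=sgn*np.array([cx[0],cx[1],0]); x/=np.linalg.norm(x)
    return R.from_matrix(np.c_[x,np.cross(z,x),z]).as_rotvec()
E
cat > b.py <<'E'
from h import *
a=np.radians(-100.5); cx=np.array([np.cos(a),np.sin(a)])
p=ctrl.get_tcp_pos(); ctrl.move_straight(list(p[:2])+[.31],vel=.2)
ctrl.grab(20)
best=None
for s in(1,-1):
    q=ctrl.inverse_kinematics([.485,.05,.31],rot(cx,s)); 
    print(s,None if q is None else np.round(q,2))
    if q is not None:
        d=np.abs(np.array(q)-ctrl.get_joints()).max()
        if best is None or d<best[0]: best=(d,s)
s=best[1]; print("sign",s)
ctrl.movep([.485,.05,.31],rot(cx,s)); ctrl.hold(.3)
P=np.array(ctrl.get_tcp_pos()); Rm=R.from_rotvec(ctrl.get_eef_rot()).as_matrix()
w=ctrl.snapshot("wrist"); save(w,"w0.png")
E=np.eye(4);E[:3,:3]=Rm;E[:3,3]=P; E=E@np.array(w["T_tool_cam"]); print(P,np.round(E,3).tolist(),w["vertical_fov"])
Z=dict(cramp=0,stop_face=.044,jaw_face=.044,button_top=.062,strip_a_mid=.043,strip_b_mid=.043)
for q,z in Z.items():
    for r in ctrl.spot_point("wrist",q)[:2]:
        print(q,round(r["conf"],2),np.round(r["point"]),np.round(atz(w,r["point"],z,E),4))
print(ctrl.get_time_s(),ctrl.get_ft_force(),ctrl.get_width())
E
python3 b.py
```

```text
1 [-0.75  0.05  0.61  1.62 -0.03  1.49  2.82]
-1 [-0.76  0.05  0.62  1.62 -0.03  1.49 -0.32]
sign -1
[0.48500408 0.05030048 0.30996194] [[0.983, 0.173, 0.058, 0.499], [-0.182, 0.934, 0.307, 0.129], [-0.001, -0.312, 0.95, 0.452], [0.0, 0.0, 0.0, 1.0]] 71.42483971519415
cramp 0.64 [315. 200.] [0.4803 0.0367 0.    ]
cramp 0.33 [310. 231.] [ 0.4663 -0.0058  0.    ]
jaw_face 0.84 [310. 180.] [0.4808 0.0713 0.044 ]
button_top 0.6 [313. 150.] [0.4911 0.1059 0.062 ]
strip_a_mid 0.92 [310. 237.] [ 4.669e-01 -3.000e-04  4.300e-02]
strip_a_mid 0.59 [307. 180.] [0.4777 0.0713 0.043 ]
strip_b_mid 0.62 [314. 285.] [ 0.4596 -0.0688  0.043 ]
strip_b_mid 0.41 [310. 181.] [0.4812 0.0693 0.043 ]
5.3167 [-0.90062891  0.61311531 -0.61676972] 0.00014235413399791116
```

View pics/w0.png

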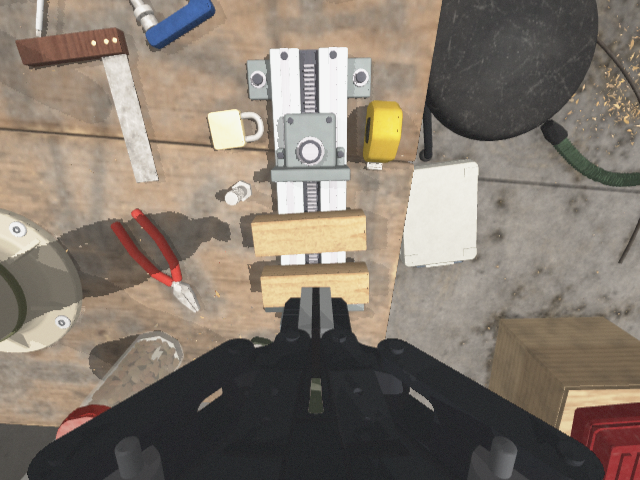

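The wrist picture shows the button at (310,152), the plate at (310,174), and the bed edges running from x=271/347 (row 48) to 279/347 (row 212). These agree with the networks. Next I'll compute the axis and press the button.

```bash
cat > c.py <<'E'
from h import *
P=np.array(ctrl.get_tcp_pos()); Rm=R.from_rotvec(ctrl.get_eef_rot()).as_matrix()
w=ctrl.snapshot("wrist"); E=np.eye(4);E[:3,:3]=Rm;E[:3,3]=P; E=E@np.array(w["T_tool_cam"])
A=[atz(w,p,.024,E)[:2] for p in((271,48),(279,212),(347,48),(347,212))]
d=(A[1]-A[0]+A[3]-A[2]); print("widths",np.linalg.norm(A[0]-A[2]),np.linalg.norm(A[1]-A[3]),"ang",np.degrees(np.arctan2(d[1],d[0])))
b=atz(w,(310.5,151),.062,E)[:2]; print("button",b)
b=(b+np.array([.4911,.1059])+np.array([.4899,.104]))/3
st=np.array([.4505,-.114]); d2=st-b; print("ang2",np.degrees(np.arctan2(d2[1],d2[0])))
a=np.arctan2(d[1],d[0])*.5+np.arctan2(d2[1],d2[0])*.5
cx=np.array([np.cos(a),np.sin(a)]); np.save("st.npy",np.r_[b,cx]); print(b,np.degrees(a))
ctrl.movep([*b,.10],rot(cx,-1)); ctrl.move_straight([*b,.066],vel=.08); ctrl.hold(.1)
f0=np.array(ctrl.get_ft_force()); print("f0",f0,ctrl.get_tcp_pos(),ctrl.get_time_s())
for z in np.arange(.0635,.0564,-.001):
    ctrl.move_straight([*b,z],vel=.03); f=np.array(ctrl.get_ft_force())-f0
    print(round(z,4),np.round(ctrl.get_tcp_pos(),4),np.round(f,2),round(ctrl.get_time_s(),2))
    if f[2]>9: break
np.save("f0.npy",f0)
E
python3 c.py
```

```text
widths 0.08639629287279067 0.0894775560684006 ang -99.29505945229494
button [0.48865657 0.10529783]
ang2 -100.19223157120443
[0.48988552 0.10506594] -99.74364551174969
f0 [ 0.24315133 -0.78573663 -0.06732832] [0.49038463 0.10509448 0.06655067] 6.9167
0.0635 [0.4899 0.1051 0.0635] [-0.05  1.02 -0.3 ] 7.17
0.0625 [0.4901 0.1051 0.0627] [-0.72  0.39  0.86] 7.42
0.0615 [0.4901 0.1051 0.0616] [-0.13  1.81  3.73] 7.67
0.0605 [0.4901 0.1051 0.0606] [0.41 0.79 2.42] 7.92
0.0595 [0.49   0.1051 0.0596] [1.1  0.65 3.43] 8.17
0.0585 [0.49   0.1051 0.0585] [0.63 1.33 3.5 ] 8.42
0.0575 [0.4901 0.1051 0.0575] [0.33 0.83 4.22] 8.67
0.0565 [0.4901 0.1051 0.0566] [0.07 0.53 5.38] 8.92
```

The button is down 5.5 mm at about 5 N. Now I'll push along the axis, watching the force.

```bash
cat > d.py <<'E'
from h import *
b=np.load("st.npy"); cx=b[2:]; b=b[:2]; f0=np.load("f0.npy")
s=0
while s<.112:
    s+=.005 if s<.0799 else .001
    q=b+cx*s
    ctrl.move_straight([*q,.0567],vel=.04); f=np.array(ctrl.get_ft_force())-f0
    p=np.array(ctrl.get_tcp_pos()); fl=-f[:2]@cx
    print(round(s,4),"act",round((p[:2]-b)@cx,4),"z",round(p[2],4),"F",round(fl,1),"lat",round(f[:2]@[-cx[1],cx[0]],1),"fz",round(f[2],1),round(ctrl.get_time_s(),2))
    if fl>7: break
t=ctrl.snapshot("top"); save(t,"t1.png")
i=cv2.imread("pics/t1.png")[150:340,220:460]; cv2.imwrite("pics/t1c.png",cv2.resize(i,None,fx=3,fy=3,interpolation=2))
E
python3 d.py
```

```text
0.005 act 0.0057 z 0.0567 F 1.5 lat 1.5 fz 3.9 9.19
0.01 act 0.0106 z 0.0567 F 0.9 lat 2.5 fz 3.9 9.47
0.015 act 0.0155 z 0.0568 F 0.3 lat 2.1 fz 4.2 9.74
0.02 act 0.0205 z 0.0567 F 0.8 lat 2.0 fz 4.6 10.02
0.025 act 0.0255 z 0.0567 F 0.2 lat 1.2 fz 5.0 10.29
0.03 act 0.0305 z 0.0567 F 0.2 lat 1.7 fz 4.4 10.57
0.035 act 0.0355 z 0.0567 F 0.5 lat 2.2 fz 4.8 10.84
0.04 act 0.0405 z 0.0567 F 0.1 lat 2.1 fz 4.4 11.12
0.045 act 0.0455 z 0.0567 F 0.4 lat 2.1 fz 5.0 11.39
0.05 act 0.0505 z 0.0567 F 0.5 lat 2.0 fz 4.2 11.67
0.055 act 0.0555 z 0.0566 F 0.2 lat 1.9 fz 4.1 11.94
0.06 act 0.0606 z 0.0566 F 0.7 lat 1.5 fz 3.6 12.22
0.065 act 0.0656 z 0.0566 F 0.8 lat 1.5 fz 4.0 12.49
0.07 act 0.0706 z 0.0566 F 0.9 lat 1.1 fz 3.4 12.77
0.075 act 0.0755 z 0.0567 F 0.3 lat 0.9 fz 4.0 13.04
0.08 act 0.0805 z 0.0567 F 0.1 lat -0.2 fz 3.8 13.32
0.081 act 0.081 z 0.0567 F 0.3 lat 0.4 fz 4.4 13.57
0.082 act 0.0819 z 0.0567 F 0.9 lat 0.4 fz 3.0 13.82
0.083 act 0.083 z 0.0567 F 1.8 lat 0.1 fz 5.3 14.07
0.084 act 0.0841 z 0.0567 F 0.8 lat 0.8 fz 4.4 14.32
0.085 act 0.0852 z 0.0567 F 2.7 lat -0.1 fz 3.8 14.5
[... 315 characters left out ...]
16.07
0.092 act 0.0921 z 0.0567 F 2.1 lat -0.2 fz 3.4 16.32
0.093 act 0.0932 z 0.0567 F 2.3 lat -0.3 fz 3.9 16.57
0.094 act 0.0942 z 0.0567 F 2.1 lat 0.0 fz 3.6 16.82
0.095 act 0.0951 z 0.0567 F 2.4 lat 0.4 fz 4.6 17.07
0.096 act 0.0961 z 0.0567 F 2.1 lat -0.3 fz 4.2 17.32
0.097 act 0.0969 z 0.0567 F 2.3 lat 0.5 fz 4.6 17.57
0.098 act 0.0979 z 0.0567 F 4.5 lat 0.3 fz 4.3 17.82
0.099 act 0.0991 z 0.0567 F 3.9 lat -0.8 fz 3.8 18.07
0.1 act 0.1001 z 0.0567 F 2.6 lat -0.1 fz 5.1 18.32
0.101 act 0.1011 z 0.0567 F 3.0 lat 0.2 fz 3.8 18.57
0.102 act 0.1021 z 0.0567 F 2.0 lat -0.5 fz 4.7 18.82
0.103 act 0.1022 z 0.0567 F 6.9 lat -0.9 fz 3.6 19.07
0.104 act 0.1022 z 0.0567 F 10.5 lat 0.0 fz 2.7 19.32
```

View pics/t1c.png

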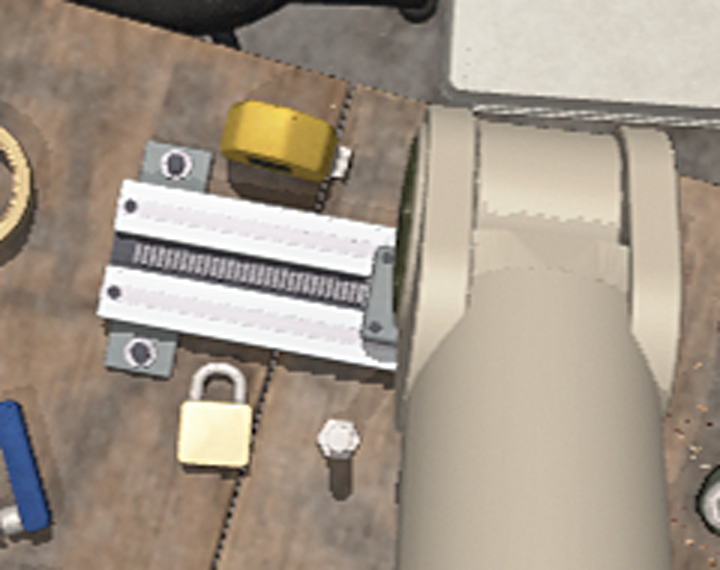

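The view shows the head well forward, with the arm hiding the strips and the bystanders unmoved. The force wall came at 0.1022 m of travel (10 N), as expected. I'll let the button rise, still leaning lightly forward, then back off, clear and check.

```bash
cat > e.py <<'E'
from h import *
b=np.load("st.npy"); cx=b[2:]; b=b[:2]; f0=np.load("f0.npy")
q=b+cx*.1035
for z in(.060,.0635,.066):
    ctrl.move_straight([*q,z],vel=.02); print(z,np.round(np.array(ctrl.get_ft_force())-f0,1),np.round(ctrl.get_tcp_pos(),4))
q=b+cx*.097
ctrl.move_straight([*q,.068],vel=.04); ctrl.move_straight([*q,.15],vel=.1)
v=q-cx*.0; ctrl.move_straight([*(b+cx*.16),.31],vel=.15); ctrl.hold(.3)
P=np.array(ctrl.get_tcp_pos()); Rm=R.from_rotvec(ctrl.get_eef_rot()).as_matrix()
w=ctrl.snapshot("wrist"); save(w,"w1.png"); E=np.eye(4);E[:3,:3]=Rm;E[:3,3]=P; E=E@np.array(w["T_tool_cam"])
for n,z in dict(jaw_face=.044,stop_face=.044,button_top=.062,strip_a_mid=.043,strip_b_mid=.043).items():
    for r in ctrl.spot_point("wrist",n)[:2]: print(n,round(r["conf"],2),np.round(r["point"]),np.round(atz(w,r["point"],z,E),4))
i=w["color"][100:400,200:440,::-1]; cv2.imwrite("pics/w1c.png",cv2.resize(i,None,fx=2,fy=2,interpolation=2))
print(ctrl.get_time_s())
E
python3 e.py
```

```text
0.06 [0.3 8.3 3.7] [0.4725 0.0044 0.06  ]
0.0635 [-0.1  8.9  1. ] [0.4721 0.0044 0.0632]
0.066 [-0.1  8.2 -0.6] [0.4715 0.0045 0.0653]
jaw_face 0.73 [315. 170.] [ 0.4669 -0.0211  0.044 ]
stop_face 0.87 [314. 240.] [ 0.4506 -0.108   0.044 ]
stop_face 0.56 [242. 107.] [0.3965 0.0632 0.044 ]
button_top 0.72 [315. 143.] [0.4719 0.0109 0.062 ]
strip_a_mid 0.81 [310. 188.] [ 0.4567 -0.0421  0.043 ]
strip_b_mid 0.68 [316. 225.] [ 0.4564 -0.0893  0.043 ]
23.4667
```

View pics/w1c.png

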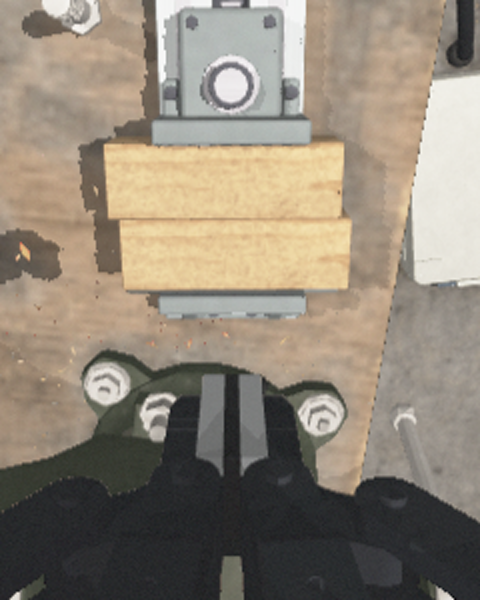

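The wrist picture shows the jaw, both strips and the stop shut with no visible gap. The strips are square and within about 4 mm of the middle, the button at crop (231,85) stands up, and the arm is clear.

```bash
python3 -c "
from station import ctrl
print(ctrl.get_ft_force()); print(ctrl.job_done())"
```

```text
[-0.0211279  -0.26036257 -0.57055858]
the job is handed in; nothing more can be done
None
```

I pushed the head home with the button held down until both strips were shut against the end stop, let the button spring up, moved the arm clear and handed the job in at about 23.5 s; the last wrist picture showed no visible gaps, but the judge's verdict was not reported.

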